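Lock the battery-cover screw of the microscope lamp

TASK

Take the orange screwdriver out of its wooden stand and lock the battery-box cover: set the blade in the slot of the brass screw, push the screw in against its spring and, keeping it pushed in, turn it a quarter turn clockwise until it stays locked. Press gently (never over 20 N on the screw), turn it with the screwdriver only, leave the white-capped vial, the pink cap and the eraser beside the work alone, and put the screwdriver back upright in the hole of its stand.

Things in the scene. Friction and masses are not known exactly. Their poses are not given: they have to be found in the camera images.
- battery_box: Grey battery box with a black cover, 122 x 86 mm, 46 mm high, fixed; origin under its middle, z up; red switch on its -x end. In the cover a brass push-and-turn screw, head 25 mm across. Pushing the head in takes 2.4 N to begin and 1.2 N more per mm; from 4 mm down (about 7 N) a cross pin is free and it can be turned; at 5 mm down (8.4 N) is a hard stop where force climbs steeply.
- cover_hole (a point): Centre of the cover's 29 mm hole, at the height of the cover's upper face; axes as the box's. Under it, in a round well, is the brass screw head, its upper face 0 to 18 mm below the cover (differs each time, not measured: feel or see it). Slot across the head: 16 mm long, closed at both ends, 5 mm wide, 6 mm deep, along this x axis while the screw's joint reads 0.
- cover_screw (a joint): Angle of the brass screw, rad: about 0 unlocked (play -0.05 to 0.1), grows clockwise seen from above; 1.8 hard stop. Not pushed in, it cannot pass 0.1. A weak return spring (up to 0.025 N m) resists turning. Let up between 1.25 and 1.8 it rises into its locked place and stays at about 1.25 or more; let up sooner, it springs back to about 0.
- driver_handle (a point): Middle of the handle of a stubby flat screwdriver standing blade down in the stand; z points up along the tool. Handle: orange, square, 26 mm flats (faces along this x and y), 24 mm below to 24 mm above this point. Black round collar 36 mm across, 23 to 30 mm below it. Blade tip 80 mm below it.
- screwdriver: The same screwdriver, 104 mm long, 0.07 to 0.12 kg; this origin is the tip of its blade, axes as at driver_handle. Flat steel blade: 14 mm wide along x, 2.5 mm thick along y, 20 mm tall; above it a round shank 10 mm across up to the collar, whose underside is 50 mm above the tip.
- stand_top (a point): Centre of the mouth of the hole in the wooden stand (64 x 64 mm block on an 84 x 76 mm foot, 60 mm high, fixed), on its upper face; z up. Hole 20 mm across, 54 mm deep; the shank hangs in it loosely and the collar rests on the upper face, so that the handle's middle is then 30 mm above this point.
- sample_vial: Clear vial with a white cap, 34 mm across, 60 mm high, standing on the worktop; origin under its base. A bystander.
- pink_cap: Round pink cap, 31 mm across, 13 mm high, on the worktop; origin under its base. A bystander.
- rubber_eraser: Blue and white eraser, 20 x 46 x 12 mm, on the worktop; origin under its base. A bystander.

How it is judged:
On the way, in this order (a step that is already met when the one before it is completed fails the run):
1. the screwdriver is lifted out of the stand (z of driver_handle in the frame of stand_top above 0.085 m), for 0.1 s.
2. the screwdriver presses on the screw (contact force between screwdriver and cover_screw above 3 N), for 0.2 s.
3. the screw is locked and stays so with the screwdriver off it (value of joint cover_screw above 1.15 rad and contact force between screwdriver and cover_screw below 0.2 N), for 0.3 s.
At the end, for the whole second after the job is handed in: The screw stays locked (joint above 1.15 rad); the screwdriver stands released and at rest in the stand's hole, upright within 0.12 rad, its handle's middle within 10 mm sideways of the hole's axis and 24 to 34 mm above the stand's upper face (value of joint cover_screw above 1.15 rad and horizontal distance between driver_handle and stand_top below 0.01 m and z of driver_handle in the frame of stand_top between 0.024 and 0.034 m and angle between driver_handle's own z axis and vertical below 0.12 rad and linear speed of screwdriver below 0.02 m/s); the robot touches nothing.
It fails at once if the vial is disturbed (moved more than 20 mm) (distance of sample_vial from where it was at the start of the episode above 0.02 m).
It fails at once if the pink cap is disturbed (moved more than 20 mm) (distance of pink_cap from where it was at the start of the episode above 0.02 m).
It fails at once if the eraser is disturbed (moved more than 20 mm) (distance of rubber_eraser from where it was at the start of the episode above 0.02 m).
It fails at once if the screwdriver bears on the screw with more than 20 N (contact force between screwdriver and cover_screw above 20 N).
It fails at once if the gripper's fingers touch the screw (contact force between the fingers and cover_screw above 0.5 N).
It also fails if it takes over 72 s, if anything falls off the work surface, if the arm or the gripper's body presses on something with over 40 N, if the wrist force passes 120 N, or if a joint passes its speed limit or range.

ROBOT

A 6-joint arm with a two-finger parallel gripper is mounted at the origin on a cart in front of the work surface, level with it; the furniture and walls round the work are solid. World frame = base frame: x ahead of the robot, y to its left, z up, the work surface at z = 0. Lengths are in m, angles in rad, forces in N, time in s.
With the tool pointing down it reaches from about 0.3 to 0.95 m from the base axis. Payload 3.1 kg.
Tool frame: the origin (TCP) lies between the finger pads; the fingertips stand 8 mm ahead of it and the grasp point (between the pads) lies 11 mm behind it; z points along the fingers, y is the line along which they close (so a half turn about z gives the same grasp; the last joint's range is limited). The gripper opens to 85 mm and grips with 20 to 120 N. Pads are 22 mm wide; open, the fingers measure 114 mm over their backs; the gripper's body (76 mm by 85 mm) begins 54 mm behind the grasp point. The pads swing forward as they close: fully open they stand 13 mm farther back than shut.
Start: joints at [-1.275, 0.308, 1.634, -0, 1.2, -0.07], TCP at [0.224, -0.584, 0.239] pointing down, gripper open.
Joint ranges: [-3.06, 3.06], [-0.79, 1.96], [0.05, 2.63], [-1.19, 4.34], [0.05, 2.64], [-2.94, 2.94]. Speed limits (rad/s): [2.79, 2.79, 3.14, 3.14, 3.14, 3.14].

INTERFACE

Orientations are given as a unit quaternion [x, y, z, w].
In Python, from workcell import robot gives the robot as it stands.
- The arm moves only by the shell command python3 -m creep 'ROWS'. ROWS is JSON, a list of rows, each a list of 3 entries, a list of its own where there are three numbers: the finger opening in mm, from 0 to 85.4, then the shift along the tool's x, y, z in mm, then the turn about the tool's z in rad. In form: [[jaw, [tx, ty, tz], spin], ...]. A call has 1 to 5 rows; each row is the pose to reach, as a shift and turn from the pose commanded when the call began, along the tool's axes at that moment; what a row does not reach only later rows make up. A row lasts 1/10 s, in which the tool goes at most 50 mm and 8.59 degrees, less where a joint would pass 70% of its speed; a pose out of reach is approached as far as the arm can. A call with a gripper value outside its range is refused whole. The fingers move at their own pace and stop on an object; the grip force is fixed at half the most. Time passes only in rows, so rows that repeat a pose let the fingers close. It gives the time, the measured TCP pose, the force, the opening and the grip force at its end, in the units of the state.
- robot.sense(): the state, without advancing time (a new reading comes with each control period).
- robot.grab_frame(name): name is "side" or "top"; returns a dict with "frame" (420x560x3 uint8, blue, green, red), "intrinsics" (3x3 intrinsics, pixels), "eye" and "rotation" of the camera in the world. Camera axes: x right, y up, looking along -z (the intrinsics and any distortion apply to the point x, -y, -z); pixel columns grow to the right and rows downward; lengths in m; the calibration is good to about 2 mm. A picture is of the moment at which its call begins. There is no depth.
- robot.finish_job(): hands the job in; it is judged then, once.
Trained networks look in a picture, given as the dict that the camera call returned (one of the last four; its "shot" number tells which), for a name from the list of things; names that differ only in an ending like _2 or _b are one class to them, and where a whole thing is asked for, a point or a joint stands for the part that bears it (a point fixed in the world has none). Each returns a list of dicts, best first, with "confidence" (0 to 1); they miss things now and then, are a little off and sometimes report something else, mostly with a low value. They report only what shows in the picture. A call takes as long as a camera call.
- robot.boxes_of(picture, name): "centre" ([column, row] in pixels, amid what is visible of it).
- robot.silhouettes(picture, name): "mask" (420x560 bool, what is visible of it) and "centre" ([column, row] in pixels, amid what is visible of it).
- robot.landmark_of(picture, name): "centre" ([column, row] in pixels: a listed point, or the origin of a listed thing).
The state is a dict: "clock": time; "qpos": joint angles; "qd": joint speeds; "tau": joint torques, N m; "tcp_pos": TCP position; "tcp_rot": TCP orientation; "contact_force": force on the tool from outside, world axes, zero at the start; "torque": the same for the moment, N m; "gripper_width": opening from 0.0 (shut) to 1.0 (fully open); "grasp_force": force on a finger pad.
Only numpy, scipy, OpenCV 4.12 (cv2) and the standard library are available. Lean on these libraries where they do the work, as an engineer would, in place of code of your own. Each camera call takes 0.05 s, during which the arm holds its last target. There are 200 camera calls.

## Working session

There is one attempt and no reset: what is moved stays moved. The work goes in short steps, Python scripts to look and compute and a shell command to move; the robot and the scene stay as the last step left them, time stands still between calls to the robot, and variables do not carry over. Pictures are saved under pics/ and viewed, at most 10 in all, crops included, and the job is handed in when it is done.

```bash
mkdir -p pics; ls; cat > h.py <<'E'
import numpy as np, cv2
from workcell import robot
def ray(p,px):
    K=np.array(p["intrinsics"]);d=np.linalg.inv(K)@[px[0],px[1],1.]
    d=np.array([d[0],-d[1],-d[2]]);R=np.array(p["rotation"]);return np.array(p["eye"]),R@d/np.linalg.norm(d)
def onz(p,px,z):
    e,d=ray(p,px);return e+d*(z-e[2])/d[2]
def tri(r):
    A=0;b=0
    for e,d in r:
        M=np.eye(3)-np.outer(d,d);A=A+M;b=b+M@e
    x=np.linalg.solve(A,b);return x,[np.linalg.norm((np.eye(3)-np.outer(d,d))@(x-e)) for e,d in r]
def proj(p,X):
    c=np.array(p["rotation"]).T@(np.array(X)-p["eye"]);u=np.array(p["intrinsics"])@[c[0],-c[1],-c[2]];return u[:2]/u[2]
E
python3 - <<'E'
from h import *
np.set_printoptions(precision=4,suppress=True)
P={n:robot.grab_frame(n) for n in("side","top")}
for n,p in P.items():
    cv2.imwrite(f"pics/{n}0.png",p["frame"]);print(n,p["eye"],[k for k in p])
for t in["cover_hole","driver_handle","screwdriver","stand_top","battery_box","sample_vial","pink_cap","rubber_eraser"]:
    rs=[]
    for n,p in P.items():
        l=robot.landmark_of(p,t)
        if l: rs.append(ray(p,l[0]["centre"]));print(t,n,l[0]["centre"],round(l[0]["confidence"],2))
    if len(rs)==2:print("   ",*tri(rs))
print(robot.sense())
E
```

```text
pics
side [0.5216 0.639  0.6563] ['frame', 'intrinsics', 'eye', 'rotation', 'shot']
top [0.4339 0.0277 1.0187] ['frame', 'intrinsics', 'eye', 'rotation', 'shot']Traceback (most recent call last):
  File "<stdin>", line 10, in <module>
  File "h.py", line 5, in ray
    d=np.array([d[0],-d[1],-d[2]]);R=np.array(p["rotation"]);return np.array(p["eye"]),R@d/np.linalg.norm(d)
                                                                                       ~^~
ValueError: matmul: Input operand 1 has a mismatch in its core dimension 0, with gufunc signature (n?,k),(k,m?)->(n?,m?) (size 3 is different from 4)
```

```bash
sed -i 's/np.array(p\["rotation"\])/Rot(p)/; s/^from workcell.*/&\nfrom scipy.spatial.transform import Rotation\nRot=lambda p:Rotation.from_quat(p["rotation"]).as_matrix()/' h.py
sed -i 's/np.array(p\["rotation"\])/Rot(p)/' h.py
python3 - <<'E'
from h import *
np.set_printoptions(precision=4,suppress=True)
P={n:robot.grab_frame(n) for n in("side","top")}
for n,p in P.items():
    cv2.imwrite(f"pics/{n}0.png",p["frame"]);print(n,p["eye"],p["intrinsics"])
for t in["cover_hole","driver_handle","screwdriver","stand_top","battery_box","sample_vial","pink_cap","rubber_eraser"]:
    rs=[]
    for n,p in P.items():
        l=robot.landmark_of(p,t)
        if l: rs.append(ray(p,l[0]["centre"]));print(t,n,l[0]["centre"],round(l[0]["confidence"],2))
    if len(rs)==2:print("   ",*tri(rs))
print(robot.sense())
E
```

```text
side [0.5216 0.639  0.6563] [[424.0414   0.     277.9753]
 [  0.     424.0414 212.4312]
 [  0.       0.       1.    ]]
top [0.4339 0.0277 1.0187] [[432.629    0.     286.5796]
 [  0.     432.629  215.3975]
 [  0.       0.       1.    ]]
cover_hole side [313.0, 303.9] 0.98
cover_hole top [180.8, 245.4] 0.68
    [0.4965 0.2297 0.0547] [np.float64(0.00140902118485144), np.float64(0.0014090211848515615)]
driver_handle side [311.6, 140.2] 0.68
driver_handle top [373.0, 245.9] 0.7
    [ 0.5003 -0.1877  0.0989] [np.float64(0.0004545579272179144), np.float64(0.0004545579272178846)]
screwdriver side [306.5, 167.1] 0.8
screwdriver top [366.1, 244.9] 0.58
    [ 0.5092 -0.1905  0.0185] [np.float64(0.0005592822671335614), np.float64(0.000559282267133612)]
stand_top side [308.3, 150.4] 0.6
stand_top top [373.3, 248.0] 0.73
    [ 0.5027 -0.1972  0.0629] [np.float64(0.0039040811833518344), np.float64(0.0039040811833517186)]
battery_box side [295.9, 317.7] 0.61
battery_box top [190.6, 236.6] 0.69
    [ 0.5232  0.2202 -0.0042] [np.float64(0.0031202189685024233), np.float64(0.0031202189685024355)]
samp
[... 296 characters left out ...]
, np.float64(0.0011991634929070382)]
rubber_eraser side [208.3, 319.2] 0.85
rubber_eraser top [192.5, 170.6] 0.47
    [ 0.6827  0.2254 -0.0105] [np.float64(0.0019065825590956864), np.float64(0.0019065825590955246)]
{'clock': 1.05, 'qpos': array([-1.2747,  0.308 ,  1.6338,  0.    ,  1.1997, -0.0697]), 'qd': array([ 0.0002, -0.0016,  0.0008, -0.    ,  0.0002,  0.002 ]), 'tau': array([  0.0008, -41.5287, -27.7091,  -0.0001,   0.0007,  -0.    ]), 'tcp_pos': array([ 0.2235, -0.5837,  0.2393]), 'tcp_rot': array([0.9833, 0.1819, 0.    , 0.    ]), 'contact_force': array([-0.5156, -0.1062, -0.3184]), 'torque': array([-0.031 , -0.0101, -0.0291]), 'grasp_force': 0.0, 'gripper_width': 1.001021323877224}
```

View pics/side0.png

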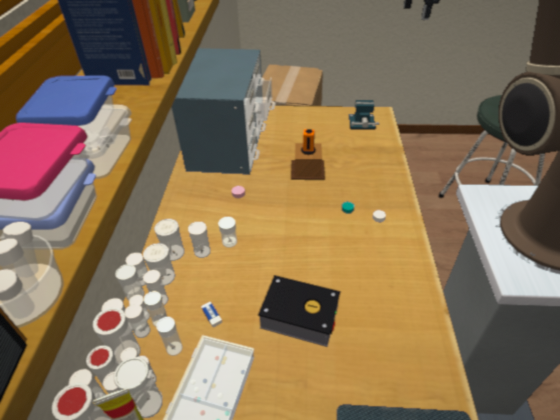

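View pics/top0.png

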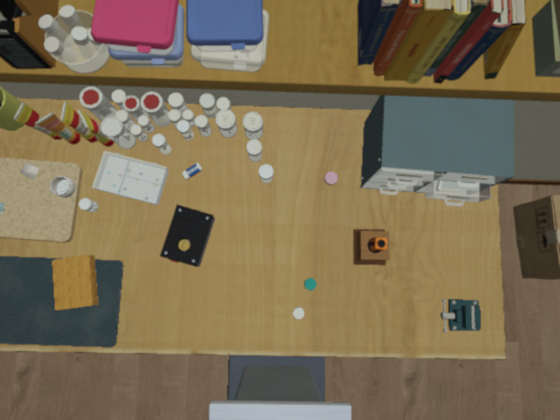

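```bash
python3 - <<'E'
from h import *
s=cv2.imread("pics/side0.png");t=cv2.imread("pics/top0.png")
c=lambda im,x,y,w,h:cv2.resize(im[y:y+h,x:x+w],(400,300),interpolation=cv2.INTER_CUBIC)
cv2.imwrite("pics/c1.png",np.vstack([np.hstack([c(t,147,200,80,70) if 0 else c(t,148,205,80,60),c(s,250,268,100,75)]),np.hstack([c(t,345,220,60,45),c(s,278,125,60,45+15)[:, :] if 0 else c(s,270,123,80,60)])]))
E
```

```text
(no output)
```

View pics/c1.png

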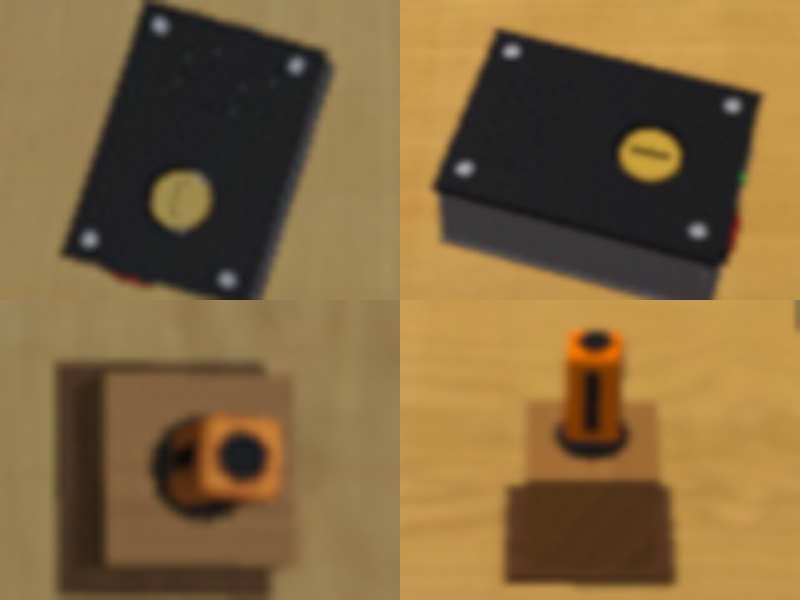

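```bash
cat > fit.py <<'E'
from h import *
from scipy.optimize import least_squares
np.set_printoptions(precision=4,suppress=True)
P={n:robot.grab_frame(n) for n in("side","top")}
def px(lst,cx,cy,ox,oy,f):return [((u-ox+.5)/f-.5+cx,(v-oy+.5)/f-.5+cy) for u,v in lst]
# refine by eye-picked: box cover corners
S=px([(498,30),(760,95),(725,265),(435,190)],250,268,400,0,4)
T=px([(145,2),(332,55),(257,305),(62,255)],148,205,0,0,5)
# top order: far-left? list world pts on z=.046
for n,L in(("side",S),("top",T)):
    W=[onz(P[n],q,.046) for q in L]
    print(n);[print("  ",w) for w in W]
    W=np.array(W);print("  centre",W.mean(0),"sides",[np.linalg.norm(W[i]-W[(i+1)%4]) for i in range(4)])
    e=W[0]+W[1]-W[2]-W[3];e2=W[1]+W[2]-W[0]-W[3];print("  ang",np.degrees(np.arctan2(e[1],e[0])),np.degrees(np.arctan2(e2[1],e2[0])))
# brass head centroid by colour
for n,(x,y,w,h) in(("side",(300,292,26,28)),("top",(172,234,26,26))):
    im=P[n]["frame"].astype(float);hsv=cv2.cvtColor(P[n]["frame"],cv2.COLOR_BGR2HSV)
    sub=np.clip((im[y:y+h,x:x+w,1]-35)/80,0,1)
    ys,xs=np.mgrid[y:y+h,x:x+w];m=sub*((hsv[y:y+h,x:x+w,1]>60))
    c=((m*xs).sum()/m.sum(),(m*ys).sum()/m.sum());print(n,"brass",c,"area",m.sum())
    P[n]["b"]=c
    for z in(.046,.041,.036,.03):print("   z",z,onz(P[n],c,z))
print("tri",tri([ray(P[n],P[n]["b"]) for n in P]))
# orange handle
for n,(x,y,w,h) in(("side",(296,125,28,34)),("top",(364,230,28,28))):
    im=P[n]["frame"];hsv=cv2.cvtColor(im[y:y+h,x:x+w],cv2.COLOR_BGR2HSV)
    m=((hsv[...,0]<14)&(hsv[...,1]>190)&(hsv[...,2]>90)).astype(np.uint8)
    ys,xs=np.nonzero(m);print(n,"orange",xs.min()+x,xs.max()+x,ys.min()+y,ys.max()+y,m.sum())
E
python3 fit.py
```

```text
side
   [0.5672 0.1648 0.046 ]
   [0.4513 0.1962 0.046 ]
   [0.4695 0.2792 0.046 ]
   [0.5885 0.2492 0.046 ]
  centre [0.5191 0.2224 0.046 ] sides [np.float64(0.12010263391762699), np.float64(0.08505947657688735), np.float64(0.12274230693577029), np.float64(0.0869777894566139)]
  ang -103.2650786367172 165.36133963814248
top
   [0.5866 0.2461 0.046 ]
   [0.5646 0.161  0.046 ]
   [0.4518 0.1892 0.046 ]
   [0.472  0.2763 0.046 ]
  centre [0.5188 0.2181 0.046 ] sides [np.float64(0.08786424210958503), np.float64(0.1162762356499278), np.float64(0.0893911188176356), np.float64(0.11853980883937955)]
  ang -14.404495041866527 -103.75919387684067
side brass (np.float64(312.0910669787812), np.float64(306.40308087291396)) area 165.5375
   z 0.046 [0.4992 0.2287 0.046 ]
   z 0.041 [0.499  0.2253 0.041 ]
   z 0.036 [0.4988 0.222  0.036 ]
   z 0.03 [0.4986 0.2179 0.03  ]
top brass (np.float64(183.76939273049646), np.float64(244.56150265957447)) area 112.8
   z 0.046 [0.4977 0.2252 0.046 ]
   z 0.041 [0.498  0.2262 0.041 ]
   z 0.036 [0.4984 0.2273 0.036 ]
   z 0.03 [0.4988 0.2285 0.03  ]
tri (array([0.4985, 0.226 , 0.0419]), [np.float64(0.0005175026559645828), np.float64(0.0005175026559645313)])
side orange 303 313 130 150 48
top orange 373 383 238 249 27
```

```bash
cat > tl.py <<'E'
from h import *
def plan(target,yaw=None):
    s=robot.sense();R=Rotation.from_quat(s["tcp_rot"]).as_matrix();d=R.T@(np.array(target)-s["tcp_pos"])*1000
    y=np.arctan2(R[1,0],R[0,0]);print("tcp",s["tcp_pos"].round(4),"yaw",round(y,4),"shift",d.round(1),"spin",None if yaw is None else round((y-yaw+np.pi)%(2*np.pi)-np.pi,3),"t",round(s["clock"],2))
E
python3 - <<'E'
from tl import *
np.set_printoptions(precision=4,suppress=True)
P={n:robot.grab_frame(n) for n in("side","top")}
for n,p in P.items():
    for t,z in(("driver_handle",.09),("stand_top",.06)):
        l=robot.landmark_of(p,t);print(n,t,[(onz(p,q["centre"],z),round(q["confidence"],2)) for q in l[:1]])
# stand top quad (eye-picked crop corners)
q=lambda u,v,cx,cy,ox,oy,f:((u-ox+.5)/f-.5+cx,(v-oy+.5)/f-.5+cy)
T=[q(u,v,345,220,0,300,400/60) for u,v in[(105,374),(295,374),(296,568),(104,564)]]
W=np.array([onz(P["top"],c,.06) for c in T]);print(W,W.mean(0))
S=[q(u,v,270,123,400,300,5) for u,v in[(527,402),(655,402),(663,487),(522,487)]]
W=np.array([onz(P["side"],c,.06) for c in S]);print(W,W.mean(0))
# handle top face
T=[q(u,v,345,220,0,300,400/60) for u,v in[(202,414),(280,416),(282,496),(202,500)]]
W=np.array([onz(P["top"],c,.114) for c in T]);print(W,W.mean(0))
plan([.5,-.19,.239],np.pi/2)
E
```

```text
side driver_handle [(array([ 0.508 , -0.2007,  0.09  ]), 0.65)]
side stand_top [(array([ 0.51  , -0.1979,  0.06  ]), 0.81)]
top driver_handle [(array([ 0.5051, -0.1979,  0.09  ]), 0.68)]
top stand_top [(array([ 0.5027, -0.1975,  0.06  ]), 0.76)]
[[ 0.5371 -0.1685  0.06  ]
 [ 0.5387 -0.2329  0.06  ]
 [ 0.4736 -0.2325  0.06  ]
 [ 0.4735 -0.168   0.06  ]] [ 0.5057 -0.2005  0.06  ]
[[ 0.5391 -0.2324  0.06  ]
 [ 0.4764 -0.2337  0.06  ]
 [ 0.4741 -0.1644  0.06  ]
 [ 0.5398 -0.1629  0.06  ]] [ 0.5073 -0.1984  0.06  ]
[[ 0.5193 -0.1883  0.114 ]
 [ 0.5192 -0.2133  0.114 ]
 [ 0.4939 -0.2136  0.114 ]
 [ 0.492  -0.1881  0.114 ]] [ 0.5061 -0.2008  0.114 ]
tcp [ 0.2235 -0.5837  0.2393] yaw 0.3658 shift [ 399.  -268.7    0.3] spin -1.205 t 1.45
```

```bash
python3 -m creep '[[85,[40,-26,0],0],[85,[80,-52,0],0],[85,[120,-77,0],0],[85,[160,-103,0],0],[85,[200,-129,0],0]]' && python3 -m creep '[[85,[40,-26,0],0],[85,[80,-52,0],0],[85,[120,-77,0],0],[85,[160,-103,0],0],[85,[201,-129,0],0]]' && python3 -m creep '[[85,[0,0,0],-0.15],[85,[0,0,0],-0.3],[85,[0,0,0],-0.45],[85,[0,0,0],-0.6],[85,[0,0,0],-0.745]]' && python3 -m creep '[[85,[0,0,0],-0.15],[85,[0,0,0],-0.3],[85,[0,0,0],-0.46],[85,[0,0,0],-0.46]]'; python3 -c "
from tl import *
plan([.506,-.1995,.081],np.pi/2)"
```

```text
clock: 1.95
tcp_pos: [0.365, -0.3902, 0.2395]
tcp_rot: [0.983, 0.182, 0.0, 0.0]
contact_force: [0.2, -0.8, 0.6]
gripper_width: 0.991
grasp_force: 0.0
clock: 2.45
tcp_pos: [0.5067, -0.1977, 0.2397]
tcp_rot: [0.983, 0.182, 0.0, 0.0]
contact_force: [0.7, -0.1, -0.2]
gripper_width: 0.994
grasp_force: 0.0
clock: 2.95
tcp_pos: [0.5058, -0.1992, 0.2394]
tcp_rot: [0.848, 0.53, 0.0, 0.0]
contact_force: [0.6, -0.5, -0.3]
gripper_width: 0.994
grasp_force: 0.0
clock: 3.35
tcp_pos: [0.5057, -0.1993, 0.2394]
tcp_rot: [0.707, 0.707, 0.0, 0.0]
contact_force: [0.2, -1.2, 0.9]
gripper_width: 0.999
grasp_force: 0.0
tcp [ 0.5057 -0.1993  0.2394] yaw 1.5711 shift [ -0.2   0.3 158.4] spin 0.0 t 3.35
```

```bash
python3 -m creep '[[85,[0,0,30],0],[85,[0,0,65],0],[85,[0,0,100],0],[85,[0,0,130],0],[85,[0,0,158],0]]' && python3 -m creep '[[85,[0,0,0],0],[85,[0,0,0],0]]'; python3 - <<'E'
from h import *
P={n:robot.grab_frame(n) for n in("side","top")}
cv2.imwrite("pics/g1.png",np.hstack([cv2.resize(P["side"]["frame"][85:185,255:355],(400,400),interpolation=cv2.INTER_CUBIC),cv2.resize(P["top"]["frame"][195:295,325:425],(400,400),interpolation=cv2.INTER_CUBIC)]))
E
```

```text
clock: 3.85
tcp_pos: [0.5054, -0.1991, 0.0799]
tcp_rot: [0.708, 0.706, -0.0, -0.0]
contact_force: [0.2, 0.2, 0.5]
gripper_width: 0.994
grasp_force: 0.0
clock: 4.05
tcp_pos: [0.5056, -0.1992, 0.0813]
tcp_rot: [0.708, 0.707, -0.0, -0.0]
contact_force: [0.5, -0.2, 0.0]
gripper_width: 0.993
grasp_force: 0.0
```

View pics/g1.png

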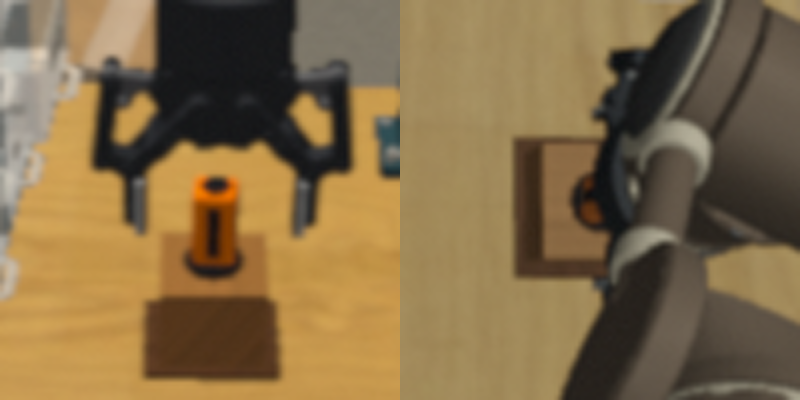

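The side crop shows the open fingers (tips at about 135,230 and 300,235) straddling the handle (215,220) evenly. Closing and lifting.

```bash
python3 -m creep '[[0,[0,0,0],0],[0,[0,0,0],0],[0,[0,0,0],0],[0,[0,0,0],0],[0,[0,0,0],0]]' && python3 -m creep '[[0,[0,0,0],0],[0,[0,0,0],0],[0,[0,0,0],0],[0,[0,0,0],0],[0,[0,0,0],0]]' && python3 -m creep '[[0,[0,0,-20],0],[0,[0,0,-50],0],[0,[0,0,-80],0],[0,[0,0,-110],0],[0,[0,0,-140],0]]' && python3 -m creep '[[0,[0,0,0],0],[0,[0,0,0],0],[0,[0,0,0],0]]'; python3 - <<'E'
from h import *
P={n:robot.grab_frame(n) for n in("side",)}
cv2.imwrite("pics/g2.png",cv2.resize(P["side"]["frame"][50:170,255:355],(666,800)[::-1] if 0 else (500,600),interpolation=cv2.INTER_CUBIC))
E
```

```text
clock: 4.65
tcp_pos: [0.5062, -0.1995, 0.0819]
tcp_rot: [0.707, 0.707, 0.0, 0.001]
contact_force: [0.1, 0.3, 2.7]
gripper_width: 0.3
grasp_force: 59.3
clock: 5.15
tcp_pos: [0.5062, -0.1995, 0.0819]
tcp_rot: [0.707, 0.707, 0.0, 0.0]
contact_force: [-0.0, 0.8, 5.7]
gripper_width: 0.3
grasp_force: 59.4
clock: 5.65
tcp_pos: [0.5048, -0.1989, 0.2212]
tcp_rot: [0.707, 0.707, -0.0, -0.001]
contact_force: [0.7, -0.1, -1.2]
gripper_width: 0.295
grasp_force: 60.5
clock: 5.95
tcp_pos: [0.5042, -0.1986, 0.2189]
tcp_rot: [0.707, 0.707, -0.001, -0.002]
contact_force: [-0.9, 0.2, -1.2]
gripper_width: 0.297
grasp_force: 60.5
```

View pics/g2.png

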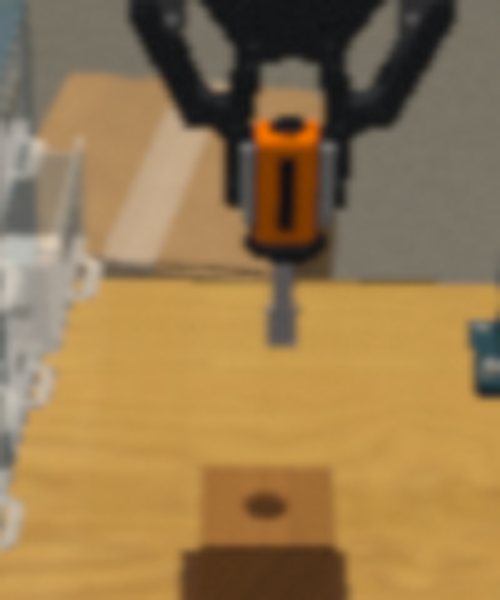

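The side crop shows the driver held upright. The blade (282,325) is seen broad-side, so its width runs along world x, which is tool y. The empty stand hole is at (265,505). Carrying it over the box now.

```bash
python3 -m creep '[[0,[42,0,0],0],[0,[84,0,0],0],[0,[126,0,0],0],[0,[168,0,0],0],[0,[212,-3,0],0]]' && python3 -m creep '[[0,[42,0,0],0],[0,[84,0,0],0],[0,[126,0,0],0],[0,[168,0,0],0],[0,[212,-3,0],0]]' && python3 -m creep '[[0,[0,0,0],0.12],[0,[0,0,0],0.25],[0,[0,0,30],0.25],[0,[0,0,60],0.25],[0,[0,0,70],0.25]]' && python3 -m creep '[[0,[0,0,0],0],[0,[0,0,0],0],[0,[0,0,0],0]]'; python3 - <<'E'
from tl import *
plan([.4985,.226,.132],np.pi/2-.25)
print(robot.sense()["qpos"])
P={n:robot.grab_frame(n) for n in("side","top")}
s=P["side"]["frame"];t=P["top"]["frame"]
cv2.imwrite("pics/g3.png",np.hstack([cv2.resize(s[240:340,265:365],(600,600),interpolation=cv2.INTER_CUBIC),cv2.resize(t[215:275,163:183],(200,600),interpolation=cv2.INTER_CUBIC)]))
E
```

```text
clock: 6.5
tcp_pos: [0.5016, 0.0141, 0.2194]
tcp_rot: [0.707, 0.707, -0.001, -0.001]
contact_force: [0.5, -0.5, -0.8]
gripper_width: 0.297
grasp_force: 60.5
clock: 7.0
tcp_pos: [0.4986, 0.2259, 0.2193]
tcp_rot: [0.707, 0.707, -0.001, -0.001]
contact_force: [-0.1, -1.5, 0.1]
gripper_width: 0.297
grasp_force: 60.5
clock: 7.5
tcp_pos: [0.4958, 0.2234, 0.1462]
tcp_rot: [0.79, 0.614, -0.005, -0.002]
contact_force: [-1.0, -0.5, -1.7]
gripper_width: 0.296
grasp_force: 60.5
clock: 7.8
tcp_pos: [0.501, 0.2251, 0.1527]
tcp_rot: [0.79, 0.613, 0.001, 0.0]
contact_force: [-0.4, 0.4, -0.8]
gripper_width: 0.301
grasp_force: 60.5
tcp [0.501  0.2251 0.1527] yaw 1.3207 shift [ 0.3 -2.7 20.7] spin -0.0 t 7.8
[ 3.42926498e-01  2.62916205e-01  1.88452036e+00 -1.96534217e-05
  9.91365617e-01  5.93067517e-01]
```

View pics/g3.png

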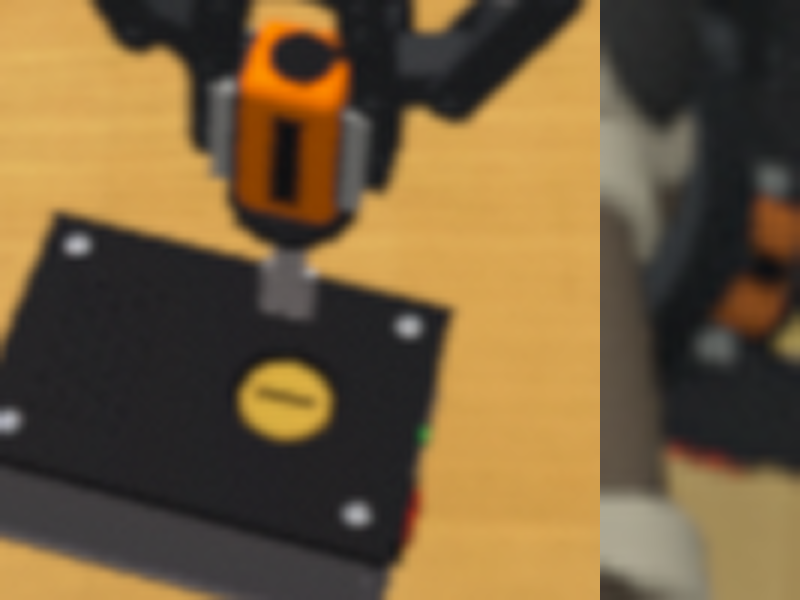

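```bash
python3 - <<'E'
from tl import *
np.set_printoptions(precision=4,suppress=True)
p=robot.grab_frame("side");s=robot.sense();print(s["tcp_pos"])
f=lambda u,v:((u+.5)/6-.5+265,(v+.5)/6-.5+240)
z=s["tcp_pos"][2]-.072
print("tip",onz(p,f(287,316),z),z, "ends",onz(p,f(260,311),z),onz(p,f(314,321),z))
for zh in(.046,.044,.042,.040):print(zh,"slot",onz(p,f(285,399),zh),"ends",onz(p,f(255,393),zh),onz(p,f(315,405),zh),"disc",onz(p,f(286,400),zh))
for zh in(.046,):print("hole",onz(p,f(284.5,401),zh))
l=robot.landmark_of(p,"screwdriver");print(l[0]["centre"],l[0]["confidence"],onz(p,l[0]["centre"],z))
l=robot.landmark_of(p,"cover_hole");print(l[0]["centre"],onz(p,l[0]["centre"],.046))
im=cv2.resize(p["frame"][285:325,292:332],(800,800),interpolation=cv2.INTER_CUBIC)[:600];cv2.imwrite("pics/g4.png",im)
E
```

```text
[0.5007 0.225  0.1527]
tip [0.4998 0.2247 0.0807] 0.08069604594950451 ends [0.5071 0.2233 0.0807] [0.4924 0.2261 0.0807]
0.046 slot [0.4992 0.2281 0.046 ] ends [0.5076 0.2264 0.046 ] [0.4908 0.2297 0.046 ] disc [0.4989 0.2284 0.046 ]
0.044 slot [0.4991 0.2267 0.044 ] ends [0.5076 0.225  0.044 ] [0.4907 0.2284 0.044 ] disc [0.4988 0.227  0.044 ]
0.042 slot [0.499  0.2254 0.042 ] ends [0.5075 0.2237 0.042 ] [0.4906 0.227  0.042 ] disc [0.4987 0.2257 0.042 ]
0.04 slot [0.4989 0.224  0.04  ] ends [0.5075 0.2223 0.04  ] [0.4905 0.2257 0.04  ] disc [0.4987 0.2243 0.04  ]
hole [0.4993 0.2287 0.046 ]
[314.9, 290.4] 0.6 [0.4957 0.2209 0.0807]
[313.7, 305.7] [0.4964 0.2272 0.046 ]
```

View pics/g4.png

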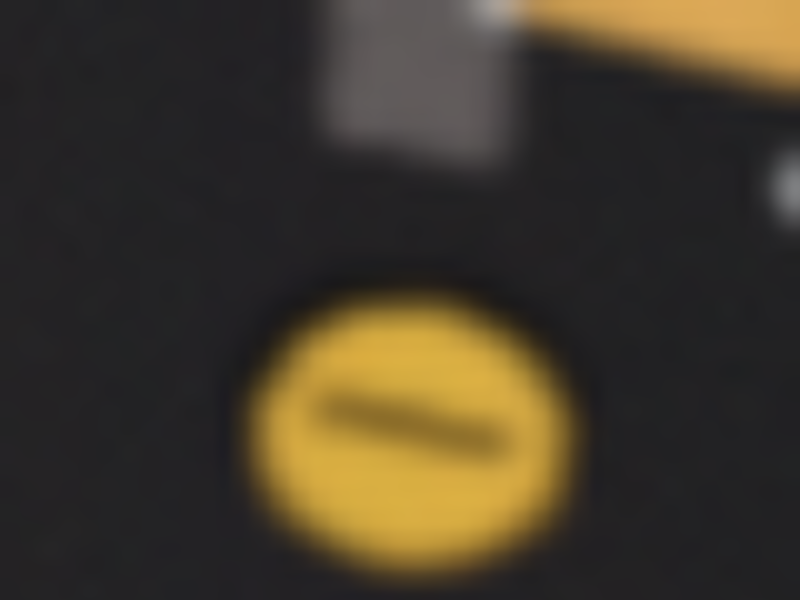

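The zoom shows the blade tip at (415,150) and the slot at (415,425) in the middle of the brass head (412,435). The slot is parallel to the blade, and the head looks nearly flush. Going down with a small correction.

```bash
python3 -m creep '[[0,[0.6,-0.8,9],0],[0,[1.2,-1.5,18],0],[0,[1.2,-1.5,26],0],[0,[1.2,-1.5,30],0],[0,[1.2,-1.5,30],0]]' && python3 -m creep '[[0,[0,0,0],0],[0,[0,0,0],0],[0,[0,0,0],0],[0,[0,0,0],0]]'; python3 - <<'E'
from tl import *
plan([.4995,.2265,.116],np.pi/2-.25)
p=robot.grab_frame("side")
im=cv2.resize(p["frame"][285:325,292:332],(800,800),interpolation=cv2.INTER_CUBIC)[:600];cv2.imwrite("pics/g5.png",im)
E
```

```text
clock: 8.55
tcp_pos: [0.4976, 0.2259, 0.1199]
tcp_rot: [0.79, 0.613, -0.001, -0.0]
contact_force: [-0.5, 0.3, -1.3]
gripper_width: 0.301
grasp_force: 60.5
clock: 8.95
tcp_pos: [0.4989, 0.2263, 0.1217]
tcp_rot: [0.79, 0.613, 0.0, 0.0]
contact_force: [0.1, 0.2, -1.1]
gripper_width: 0.296
grasp_force: 60.5
tcp [0.4989 0.2263 0.1217] yaw 1.3207 shift [0.3 0.6 5.7] spin -0.0 t 8.95
```

View pics/g5.png

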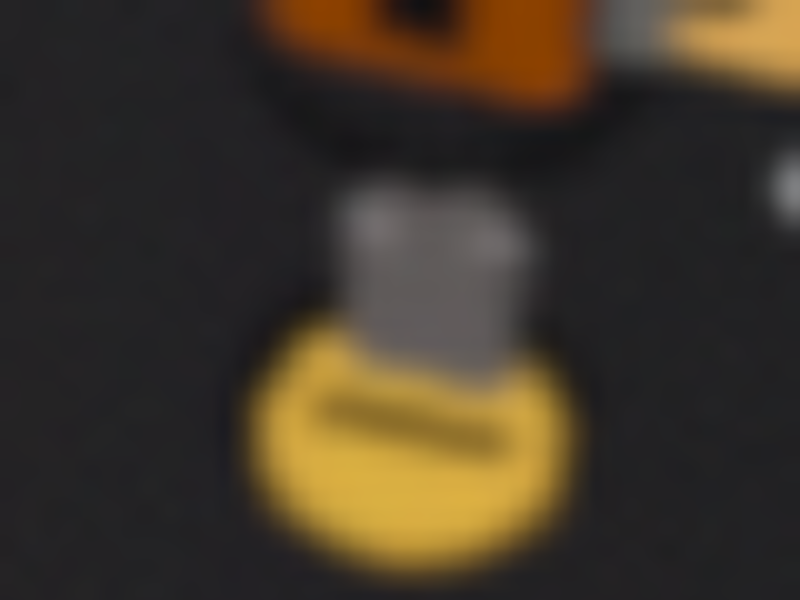

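The zoom shows the tip's lower edge at about (432,370), to the right of the slot centre (415,425) and slightly far of it. I'll correct by about 1.4 mm in +x and 1.2 mm in +y, then feel downward.

```bash
python3 -m creep '[[0,[1.5,1.1,0],0],[0,[1.5,1.1,2],0],[0,[1.5,1.1,4],0],[0,[1.5,1.1,4],0],[0,[1.5,1.1,4],0]]' && for i in 1; do python3 -m creep '[[0,[0,0,1],0],[0,[0,0,2],0],[0,[0,0,2],0],[0,[0,0,2],0]]'; done;  python3 -m creep '[[0,[0,0,1],0],[0,[0,0,2],0],[0,[0,0,2],0],[0,[0,0,2],0]]'; python3 -m creep '[[0,[0,0,1],0],[0,[0,0,1],0],[0,[0,0,1],0],[0,[0,0,1],0]]'
```

```text
clock: 9.5
tcp_pos: [0.4998, 0.2273, 0.117]
tcp_rot: [0.79, 0.613, -0.0, -0.0]
contact_force: [0.5, -0.1, -0.3]
gripper_width: 0.293
grasp_force: 60.5
clock: 9.9
tcp_pos: [0.5, 0.2274, 0.1153]
tcp_rot: [0.79, 0.613, -0.0, -0.0]
contact_force: [0.1, 0.4, -1.6]
gripper_width: 0.294
grasp_force: 60.5
clock: 10.3
tcp_pos: [0.4999, 0.2274, 0.1132]
tcp_rot: [0.79, 0.613, -0.0, -0.0]
contact_force: [-0.0, -0.9, -0.6]
gripper_width: 0.297
grasp_force: 60.5
clock: 10.7
tcp_pos: [0.5, 0.2274, 0.1123]
tcp_rot: [0.79, 0.613, 0.0, 0.0]
contact_force: [-0.7, 0.2, -0.3]
gripper_width: 0.296
grasp_force: 60.5
```

```bash
for i in 1; do python3 -m creep '[[0,[0,0,1],0],[0,[0,0,1],0],[0,[0,0,1],0]]'; done|grep -E "tcp_pos|force"; python3 -m creep '[[0,[0,0,1],0],[0,[0,0,1],0],[0,[0,0,1],0]]'|grep -E "tcp_pos|force"; python3 -m creep '[[0,[0,0,1],0],[0,[0,0,1],0],[0,[0,0,1],0]]'|grep -E "tcp_pos|force"
```

```text
tcp_pos: [0.5, 0.2274, 0.1112]
contact_force: [0.6, -0.4, -1.1]
grasp_force: 60.5
tcp_pos: [0.5, 0.2274, 0.1102]
contact_force: [0.5, -0.6, -1.2]
grasp_force: 60.5
tcp_pos: [0.5001, 0.2275, 0.1094]
contact_force: [0.4, -0.9, -0.3]
grasp_force: 60.6
```

```bash
python3 -m creep '[[0,[0,0,1],0],[0,[0,0,1],0],[0,[0,0,1],0]]'|grep -E "tcp_pos|force:"; python3 -m creep '[[0,[0,0,1],0],[0,[0,0,1],0],[0,[0,0,1],0]]'|grep -E "tcp_pos|t_force:"; python3 -m creep '[[0,[0,0,1],0],[0,[0,0,1],0],[0,[0,0,1],0]]'|grep -E "tcp_pos|t_force:"
```

```text
tcp_pos: [0.5002, 0.2275, 0.1086]
contact_force: [0.7, 0.2, 2.2]
grasp_force: 60.7
tcp_pos: [0.5002, 0.2275, 0.1075]
contact_force: [-0.5, 0.3, 3.9]
tcp_pos: [0.5002, 0.2275, 0.1065]
contact_force: [-0.8, -0.1, 3.2]
```

```bash
python3 -m creep '[[0,[0,0,0.5],0],[0,[0,0,1],0],[0,[0,0,1],0]]'|grep -E "tcp_pos|t_force:";python3 -m creep '[[0,[0,0,0],0]]'|grep -E "tcp_pos|t_force:"; python3 -m creep '[[0,[0,0,0.5],0],[0,[0,0,0.5],0],[0,[0,0,0.5],0]]'|grep -E "tcp_pos|t_force:"; python3 -m creep '[[0,[0,0,0],0]]'|grep -E "tcp_pos|t_force:";python3 -m creep '[[0,[0,0,0.5],0],[0,[0,0,0.5],0],[0,[0,0,0.5],0]]'|grep -E "tcp_pos|t_force:"; python3 -m creep '[[0,[0,0,0],0]]'|grep -E "tcp_pos|t_force:"
```

```text
tcp_pos: [0.5002, 0.2275, 0.1055]
contact_force: [-0.7, -0.2, 5.5]
tcp_pos: [0.5002, 0.2275, 0.1055]
contact_force: [-0.1, -0.0, 5.6]
tcp_pos: [0.5002, 0.2275, 0.1051]
contact_force: [-1.3, 0.1, 6.0]
tcp_pos: [0.5002, 0.2275, 0.1051]
contact_force: [-1.6, 0.2, 5.4]
tcp_pos: [0.5002, 0.2275, 0.1047]
contact_force: [-2.0, -0.1, 6.3]
tcp_pos: [0.5002, 0.2275, 0.1047]
contact_force: [-1.5, -0.0, 5.9]
```

```bash
python3 -m creep '[[0,[0,0,0.5],0],[0,[0,0,0.5],0],[0,[0,0,0.5],0]]'|grep -E "tcp_pos|t_force:"; python3 -m creep '[[0,[0,0,0],0.05],[0,[0,0,0],0.1],[0,[0,0,0],0.15],[0,[0,0,0],0.2],[0,[0,0,0],0.2]]'|grep -E "tcp_pos|t_force:"; python3 -c "
from tl import *
s=robot.sense();print(s['torque'],s['qd'].round(3));plan([.5,.2275,.1045],np.pi/2-.25)"
```

```text
tcp_pos: [0.5002, 0.2276, 0.1043]
contact_force: [-1.7, 0.3, 6.9]
tcp_pos: [0.5005, 0.2274, 0.1044]
contact_force: [-1.3, -1.1, 5.7]
[-0.1434082   0.22914264 -0.02535083] [ 0.     0.001  0.001  0.001  0.    -0.027]
tcp [0.5005 0.2274 0.1044] yaw 1.1202 shift [-0.1 -0.5 -0.1] spin -0.201 t 14.5
```

```bash
python3 -m creep '[[0,[0,0,0],0.05],[0,[0,0,0],0.1],[0,[0,0,0],0.15],[0,[0,0,0],0.2],[0,[0,0,0],0.2]]'|grep -E "tcp_pos|t_force:"; python3 -c "
from tl import *
s=robot.sense();print(s['torque'])"; python3 -m creep '[[0,[0,0,0],0.07],[0,[0,0,0],0.14],[0,[0,0,0],0.2],[0,[0,0,0],0.2],[0,[0,0,0],0.2]]'|grep -E "tcp_pos|t_force:"; python3 -c "
from tl import *
s=robot.sense();print(s['torque'])
p=robot.grab_frame('side')
im=cv2.resize(p['frame'][265:325,282:342],(600,600),interpolation=cv2.INTER_CUBIC);cv2.imwrite('pics/g6.png',im)"
```

```text
tcp_pos: [0.5007, 0.2272, 0.1044]
contact_force: [0.1, -0.1, 6.3]
[-0.25898488  0.12094738 -0.00854502]
tcp_pos: [0.501, 0.2274, 0.1045]
contact_force: [-0.6, -0.4, 6.8]
[-0.2546849   0.08929205  0.01558444]
```

View pics/g6.png

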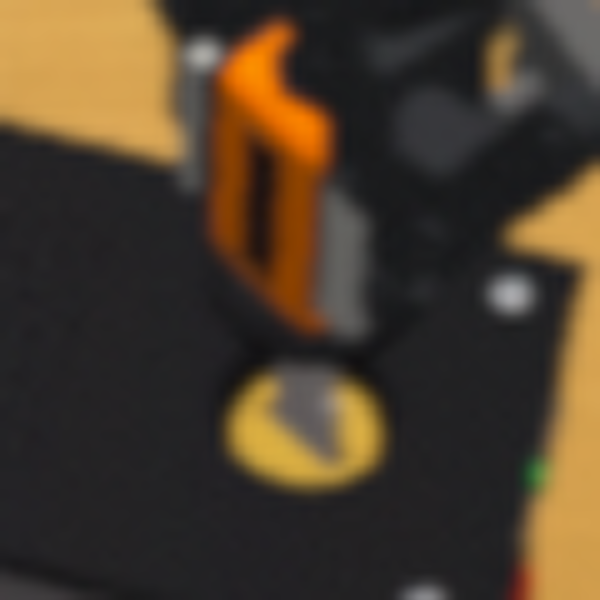

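The zoom shows the blade seated in the slot at (305,410) and turned. The old dark slot line no longer shows. Continuing the turn.

```bash
python3 -m creep '[[0,[0,0,0],0.08],[0,[0,0,0],0.16],[0,[0,0,0],0.24],[0,[0,0,0],0.32],[0,[0,0,0],0.4]]'|grep -E "tcp_pos|t_force:"; python3 -m creep '[[0,[0,0,0],0.08],[0,[0,0,0],0.16],[0,[0,0,0],0.24],[0,[0,0,0],0.32],[0,[0,0,0],0.4]]'|grep -E "tcp_pos|t_force:";python3 -c "
from tl import *
s=robot.sense();print(s['torque'])"; python3 -m creep '[[0,[0,0,0],0.07],[0,[0,0,0],0.14],[0,[0,0,0],0.2],[0,[0,0,0],0.2],[0,[0,0,0],0.2]]'|grep -E "tcp_pos|t_force:"; python3 -c "
from tl import *
s=robot.sense();print(s['torque'],s['qpos']);plan([.5,.2275,.1045],np.pi/2-.25)"
```

```text
tcp_pos: [0.5013, 0.2271, 0.1046]
contact_force: [0.5, -2.2, 6.8]
tcp_pos: [0.5013, 0.2266, 0.1045]
contact_force: [-0.4, -4.1, 6.0]
[-0.64071627 -0.16141193  0.06223437]
tcp_pos: [0.5012, 0.2264, 0.1045]
contact_force: [0.7, -3.6, 6.7]
[-0.80870052 -0.07845622  0.03668101] [ 0.34662991  0.33430972  1.90706765 -0.00346919  0.89861022  2.19751502]
tcp [0.5012 0.2264 0.1045] yaw -0.2779 shift [-1.5 -0.7 -0. ] spin -1.599 t 17.05
```

```bash
python3 -m creep '[[0,[0,0,-1.5],0],[0,[0,0,-3],0],[0,[0,0,-4.5],0],[0,[0,0,-6],0],[0,[0,0,-7],0]]'|grep -E "tcp_pos|t_force:"; python3 -m creep '[[0,[0,0,-3],0],[0,[0,0,-7],0],[0,[0,0,-15],0],[0,[0,0,-30],0],[0,[0,0,-50],0]]'|grep -E "tcp_pos|t_force:"; python3 -m creep '[[0,[0,0,-25],0],[0,[0,0,-50],0],[0,[0,0,-50],0],[0,[0,0,-50],0]]'|grep -E "tcp_pos|t_force:"; python3 -c "
from tl import *
p=robot.grab_frame('side')
a=cv2.resize(p['frame'][285:325,292:332],(560,560),interpolation=cv2.INTER_CUBIC)
b=cv2.resize(p['frame'][210:310,282:322],(224,560),interpolation=cv2.INTER_CUBIC)
cv2.imwrite('pics/g7.png',np.hstack([a,b]));plan([.5062,-.1995,.1045],np.pi/2)"
```

```text
tcp_pos: [0.5006, 0.227, 0.11]
contact_force: [4.3, -3.5, -5.2]
tcp_pos: [0.4984, 0.2275, 0.1607]
contact_force: [0.1, -0.3, -1.0]
tcp_pos: [0.5, 0.2279, 0.2118]
contact_force: [0.4, -0.7, -1.5]
tcp [0.4992 0.2274 0.2105] yaw -0.2791 shift [124.5 408.5 105.9] spin -1.85 t 18.5
```

View pics/g7.png

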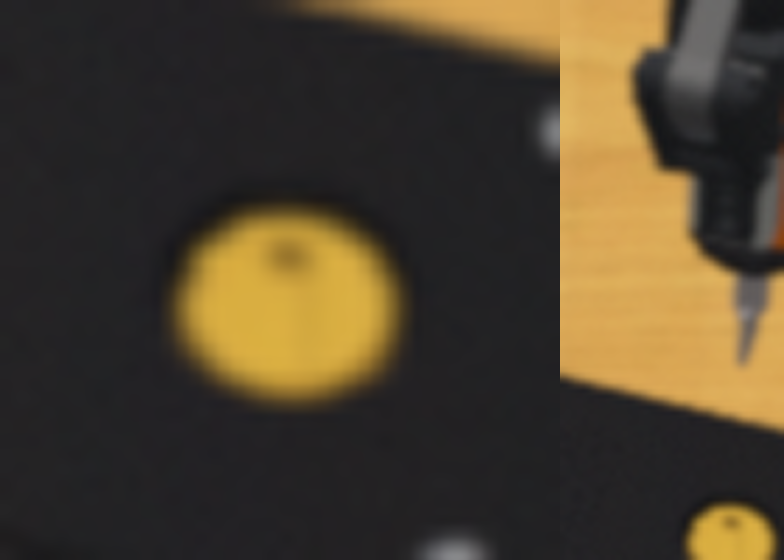

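The zoom shows the slot now running toward the camera, from (290,255) to (305,330). That is about a quarter turn, with the blade off it, so the screw is locked. Returning to the stand.

```bash
python3 -m creep '[[0,[0,0,0],-0.15],[0,[0,0,0],-0.3],[0,[0,0,0],-0.45],[0,[0,0,0],-0.6],[0,[0,0,0],-0.74]]' >/dev/null&& python3 -m creep '[[0,[0,0,0],-0.15],[0,[0,0,0],-0.3],[0,[0,0,0],-0.45],[0,[0,0,0],-0.6],[0,[0,0,0],-0.74]]' >/dev/null && python3 -m creep '[[0,[0,0,0],-0.15],[0,[0,0,0],-0.3],[0,[0,0,0],-0.37],[0,[0,0,0],-0.37]]' >/dev/null && python3 -m creep '[[0,[-42,1,0],0],[0,[-84,2,0],0],[0,[-126,3,0],0],[0,[-168,3,0],0],[0,[-210,3,0],0]]'>/dev/null && python3 -m creep '[[0,[-42,1,0],0],[0,[-84,2,0],0],[0,[-126,3,0],0],[0,[-168,3,0],0],[0,[-216,3,0],0]]' && python3 -m creep '[[0,[0,0,0],0],[0,[0,0,0],0],[0,[0,0,0],0],[0,[0,0,0],0]]'; python3 - <<'E'
from tl import *
np.set_printoptions(precision=4,suppress=True)
plan([.5062,-.1995,.0835],np.pi/2)
p=robot.grab_frame("side");s=robot.sense();T=s["tcp_pos"]
print("side cam predicts tip",proj(p,[T[0],T[1],T[2]-.072]))
# blade: greyish pixels against wood below collar: low saturation
u,v=proj(p,[T[0],T[1],T[2]-.072]).astype(int)
hsv=cv2.cvtColor(p["frame"],cv2.COLOR_BGR2HSV)[v-22:v+8,u-12:u+13]
for r in range(30):
    xs=np.nonzero(hsv[r,:,1]<90)[0]
    if len(xs):print(v-22+r,xs.min()+u-12,xs.max()+u-12,len(xs))
for t,z in(("stand_top",.06),("screwdriver",T[2]-.072)):
    l=robot.landmark_of(p,t)
    if l:print(t,onz(p,l[0]["centre"],z),l[0]["centre"],l[0]["confidence"])
E
```

```text
clock: 20.9
tcp_pos: [0.505, -0.1993, 0.2096]
tcp_rot: [0.708, 0.707, -0.0, -0.001]
contact_force: [0.3, -0.6, -0.9]
gripper_width: 0.297
grasp_force: 60.5
clock: 21.3
tcp_pos: [0.5057, -0.1971, 0.2102]
tcp_rot: [0.707, 0.708, -0.0, -0.001]
contact_force: [-0.1, -0.5, -1.5]
gripper_width: 0.295
grasp_force: 60.5
tcp [ 0.5057 -0.1971  0.2102] yaw 1.572 shift [ -2.5   0.7 126.7] spin 0.001 t 21.3
side cam predicts tip [309.4974 123.1254]
101 321 321 1
102 304 321 3
103 305 321 4
104 306 321 12
105 309 312 4
106 309 312 4
107 309 312 4
108 309 312 4
109 309 312 4
110 309 311 3
111 309 311 3
112 309 311 3
113 309 311 3
114 309 312 4
115 308 312 5
116 308 312 5
117 308 312 5
118 308 312 5
119 308 312 5
120 308 312 5
121 308 312 5
122 309 311 3
stand_top [ 0.5045 -0.2149  0.06  ] [309.1, 147.3] 0.88
screwdriver [ 0.4979 -0.202   0.1384] [313.0, 122.0] 0.85
```

```bash
python3 -m creep '[[0,[-2.4,0.5,15],0],[0,[-2.4,0.5,35],0],[0,[-2.4,0.5,55],0],[0,[-2.4,0.5,65],0],[0,[-2.4,0.5,68],0]]' >/dev/null; python3 -m creep '[[0,[0,0,0],0],[0,[0,0,0],0],[0,[0,0,0],0],[0,[0,0,0],0]]'; python3 -m creep '[[0,[0,0,4],0],[0,[0,0,8],0],[0,[0,0,12],0],[0,[0,0,16],0],[0,[0,0,16],0]]'
```

```text
clock: 22.35
tcp_pos: [0.5071, -0.2013, 0.1437]
tcp_rot: [0.707, 0.707, 0.0, 0.001]
contact_force: [0.8, 0.5, -1.5]
gripper_width: 0.298
grasp_force: 60.5
clock: 22.85
tcp_pos: [0.5058, -0.2007, 0.1258]
tcp_rot: [0.707, 0.707, -0.0, -0.001]
contact_force: [0.1, -0.3, -0.8]
gripper_width: 0.299
grasp_force: 60.5
```

```bash
python3 -m creep '[[0,[1,0,6],0],[0,[1,0,12],0],[0,[1,0,20],0],[0,[1,0,28],0],[0,[1,0,34],0]]'|grep -E "tcp_pos|t_force:"; python3 -m creep '[[0,[0,0,3],0],[0,[0,0,6],0],[0,[0,0,6],0],[0,[0,0,6],0]]'|grep -E "tcp_pos|t_force:"
```

```text
tcp_pos: [0.506, -0.1998, 0.0916]
contact_force: [-0.3, 0.4, -0.8]
tcp_pos: [0.5067, -0.2001, 0.0869]
contact_force: [0.7, -0.6, -0.1]
```

```bash
python3 -m creep '[[0,[0,0,1.5],0],[0,[0,0,3],0],[0,[0,0,3],0]]'|grep -E "tcp_pos|t_force:"; python3 -m creep '[[0,[0,0,1],0],[0,[0,0,1],0],[0,[0,0,1],0]]'|grep -E "tcp_pos|t_force:"; python3 -m creep '[[0,[0,0,0.7],0],[0,[0,0,0.7],0],[0,[0,0,0.7],0]]'|grep -E "tcp_pos|t_force:"
```

```text
tcp_pos: [0.5064, -0.1999, 0.0837]
contact_force: [-0.5, -0.1, 0.1]
tcp_pos: [0.5065, -0.2, 0.0828]
contact_force: [-0.3, 1.1, -0.6]
tcp_pos: [0.5065, -0.2, 0.082]
contact_force: [0.4, 0.1, -0.8]
```

```bash
python3 -m creep '[[0,[0,0,0.5],0],[0,[0,0,0.5],0],[40,[0,0,0.5],0],[40,[0,0,0.5],0],[40,[0,0,0.5],0]]'|grep -E "tcp_pos|t_force:|width"; python3 -m creep '[[85,[0,0,0],0],[85,[0,0,0],0],[85,[0,0,0],0],[85,[0,0,0],0],[85,[0,0,0],0]]'|grep -E "tcp_pos|t_force:|width"; python3 -m creep '[[85,[0,0,0],0],[85,[0,0,-15],0],[85,[0,0,-40],0],[85,[0,0,-70],0],[85,[0,0,-100],0]]'|grep -E "tcp_pos|t_force:|width";  python3 -m creep '[[85,[-40,0,-20],0],[85,[-80,0,-40],0],[85,[-120,0,-40],0],[85,[-150,0,-40],0],[85,[-150,0,-40],0]]'|grep -E "tcp_pos|t_force:|width"; python3 - <<'E'
from tl import *
np.set_printoptions(precision=4,suppress=True)
P={n:robot.grab_frame(n) for n in("side","top")}
for n,p in P.items():
    for t,z in(("driver_handle",.09),("stand_top",.06)):
        l=robot.landmark_of(p,t)
        if l:print(n,t,onz(p,l[0]["centre"],z),l[0]["centre"],round(l[0]["confidence"],2))
a=cv2.imread("pics/side0.png")[120:185,285:335].astype(int);b=P["side"]["frame"][120:185,285:335].astype(int)
d=abs(a-b).max(2);print("stand region diff vs start:",(d>40).sum(),"px", d.mean())
a=cv2.imread("pics/top0.png")[225:265,355:395].astype(int);b=P["top"]["frame"][225:265,355:395].astype(int)
d=abs(a-b).max(2);print("top diff:",(d>40).sum(),d.mean())
s=robot.sense();print(s["clock"],s["tcp_pos"],s["contact_force"])
E
```

```text
tcp_pos: [0.5066, -0.2, 0.0815]
contact_force: [-0.8, -0.9, 0.8]
gripper_width: 0.469
tcp_pos: [0.5065, -0.2, 0.0816]
contact_force: [0.0, -0.0, 0.2]
gripper_width: 0.999
tcp_pos: [0.5064, -0.2, 0.1835]
contact_force: [1.0, -0.7, 0.4]
gripper_width: 0.997
tcp_pos: [0.5066, -0.3542, 0.2235]
contact_force: [0.4, 0.9, -0.6]
gripper_width: 0.999
side driver_handle [ 0.5049 -0.2049  0.09  ] [309.3, 139.2] 0.55
side stand_top [0.6681 0.262  0.06  ] [208.6, 315.5] 0.69
top driver_handle [ 0.5026 -0.2014  0.09  ] [378.3, 245.5] 0.53
top stand_top [ 0.5046 -0.2002  0.06  ] [374.5, 245.5] 0.67
stand region diff vs start: 14 px 2.5926153846153848
top diff: 15 3.820625
26.95 [ 0.5065 -0.3486  0.2216] [-0.241   0.3325 -0.2024]
```

```bash
python3 - <<'E'
from h import *
p=robot.grab_frame('side')
a=cv2.resize(p['frame'][285:325,292:332],(560,560),interpolation=cv2.INTER_CUBIC)
g=cv2.imread('pics/g7.png')[:,:560];o=cv2.resize(cv2.imread('pics/side0.png')[285:325,292:332],(560,560),interpolation=cv2.INTER_CUBIC)
d=lambda x,y:(abs(x.astype(int)-y.astype(int)).max(2)[200:400,170:400]>30).sum()
print("vs locked",d(a,g),"vs start",d(a,o))
if d(a,g)<d(a,o)/4: print(robot.finish_job())
E
```

```text
vs locked 0 vs start 5259
the job is handed in; nothing more can be done
None
```

The job is handed in: by the camera pictures, the screw is locked after about a quarter turn and the screwdriver is back upright in its stand. The gripper is open and clear. I estimate the push at about 8 N, against the 20 N limit, and the arm never worked near the vial, the cap or the eraser. The judge's verdict was not reported.

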